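Wedge the gel tray against its seal

TASK

Swing the magnifier arm on the casting stand a good quarter turn, over the tray and away from the stand's right end, then take the white wedge from its holder and press it, upright, down into the wider of the two gaps between the end stops and the tray, so that the tray slides flush against the seal wall at the left. Do not force the wedge at the narrow gap or ram the tray, and leave the other things where they are. Finish while still holding the wedge and bearing down on it firmly, so that the tray stays pressed against the seal.

Things in the scene. Friction and masses are not known exactly. Their poses are not given: they have to be found in the camera images.
- stand: Aluminium base plate 124 x 254 x 8 mm fixed to the bench, with a clear tray on its ledge (26 mm above the bench). Origin on the bench surface under the tray; +y along the tray to the seal wall (robot's left), -y to the end stops (right), +x away from the robot. Guide rails 34 mm high either side of the tray, inner faces at x = +-48.5 mm.
- seal: Grey seal wall fixed across the left end of the stand, 104 mm wide, 12 mm thick, top 50 mm above the bench. Origin at the foot of its inner face (towards the tray), which lies at y = +95 mm of the stand; axes as the stand. Blade and ledge are slippery: the tray slides easily, then 8 to 20 N downwards on the wedge gives about as much at the seal. As it goes in the wedge moves 1 mm to the left (+y) for each 4 mm down, along the stop.
- gel_tray: Loose clear tray 180 x 90 x 20 mm, 0.15 kg, walls 4 mm, rim 46 mm above the bench. Origin at the centre of its underside, x axis along its length to the seal wall. Starts 3 to 5.5 mm off the seal wall; flush with it, its origin is at y = +5 mm of the stand and its right end at y = -85 mm. It slides along stand y, 3.5 mm play to each rail.
- stop_short: Shorter of the two fixed end stops: aluminium block, 30 mm wide (x), 29 mm long (y), top 46 mm above the bench. Origin at the foot of its outer (right) edge, mid-width, 8 mm above the bench, at y = -132, x = +21 or -21 mm of the stand (the stops swap places). Leaves the WIDE gap to the tray: 12.5 to 15 mm at the start, 18 mm once the tray is flush; 38 mm deep, open above.
- stop_long: Longer of the two end stops: like the short one, but 40.5 mm long (y), axes and origin alike. Leaves the NARROW gap to the tray, at most 6.5 mm: too narrow for the wedge's 8 mm tip.
- wedge: Loose white plastic wedge, 0.07 kg, 75 mm tall, z up; origin at the centre of its tip. Blade 28 mm wide (x), tapering alike on both faces from 26 mm thick (y) at 36 mm above the tip to 8 mm at the tip; then a flange 42 x 42 x 6 mm; then a square grip 22 x 22 mm, 42 to 75 mm above the tip. Bearing on stop and tray it has the tray flush when 20 mm below the rim.
- holder: Grey open-topped block, 50 x 46 mm, 55 mm high, fixed to the bench right of the stand; the wedge hangs in it upright by its flange, tip 19 mm above the bench, axes alike (lift it 40 mm to clear). Origin at the centre of its foot.
- magnifier (a joint): Angle of the magnifier arm (rad) about its vertical hinge: 0 = lens over the two gaps; grows clockwise seen from above, as the arm swings over the tray to the left, to 2.3. Starts at 0 to 0.25; light friction, stays where left. Arm and lens lie 70 to 84 mm above the bench; lens 78 mm across, its centre 114 mm from the hinge.
- magnifier_pin (a point): Top centre of the upright steel pin at the outer end of the magnifier, beyond the lens, 158 mm from the hinge: 12 mm in diameter, top 116 mm above the bench, standing on a tab whose upper face is 81 mm above the bench. Pinch or push it to swing the arm.
- magnifier_hinge (a point): Point on the magnifier's vertical hinge axis, 77 mm above the bench, on the post at the back of the stand (x = +70, y = -10 mm of the stand). The tall tower of a fixed instrument stands only 50 to 80 mm behind this post: keep a wide gripper's long side along the stand's y over the end stops.
- bottle_small_a: Bystander: small capped glass bottle, 48 mm across, 97 mm tall. Origin at the centre of its underside.
- petri_1: Bystander: closed flat round dish, 91 mm across, 15 mm tall. Origin at the centre of its underside.
- tape_roll: Bystander: roll of tape lying flat, 71 mm across, 19 mm tall. Origin at the centre of its underside.
- timer: Bystander: square timer, 62 x 62 x 18 mm. Origin at the centre of its underside.
- marker_black: Bystander: felt marker lying down, 138 mm long, 12 mm thick. Origin at the centre of its underside.
- usb_stick: Bystander: memory stick, 52 x 19 x 9 mm. Origin at the centre of its underside.
- tweezers: Bystander: steel tweezers lying down, 126 mm long. Origin at the centre of its underside.
Mind the look-alikes: they are no part of the job. What is shaped like the wedge but yellow is not meant.

How it is judged:
By the outcome, as a careful person would: the job done as asked, in the order asked, and still so for the second after the job is handed in, while the arm keeps its last pose, push and grip.
It also fails if it takes over 58 s, if anything falls off the work surface, if the arm or the gripper's body presses on something with over 40 N, if the wrist force passes 120 N, or if a joint passes its speed limit or range.

ROBOT

A 6-joint arm with a two-finger parallel gripper is mounted at the origin on a cart in front of the work surface, level with it; the furniture and walls round the work are solid. World frame = base frame: x ahead of the robot, y to its left, z up, the work surface at z = 0. Lengths are in mm, angles in rad, forces in N, time in s.
With the tool pointing down it reaches from about 400 to 825 mm from the base axis. Payload 7 kg.
Tool frame: the origin (TCP) lies midway between the tips of the shut fingers; the grasp point (between the pads) lies 19 mm behind it; z points along the fingers, y is the direction in which the jaws open and shut (so a half turn about z gives the same grasp; the last joint's range is limited). The gripper opens to 85 mm and grips with 20 to 120 N. Pads are 22 mm wide; open, the fingers measure 114 mm over their backs; the gripper's body (76 mm by 85 mm) begins 54 mm behind the grasp point. The pads swing forward as they close: fully open they stand 13 mm farther back than shut.
Start: joints at [-0.966, 0.359, 0.012, 0, -1.224, -0.288], TCP at [210.254, -641.396, 231.302] pointing down, gripper open.
Joint ranges: [-3.07, 3.07], [-1.43, 2.12], [-1.02, 1.25], [-3.03, 1.67], [-3.05, -0], [-3.03, 3.03]. Speed limits (rad/s): [2.39, 2.39, 3.01, 3.14, 3.14, 3.14].

INTERFACE

Orientations are given as a unit quaternion [x, y, z, w].
In Python, from plant import telemetry, get_image, r gives the robot as it stands.
- The arm moves only by the tool send_rows, never from a script. Its argument "steps" is a list of rows, each an object with "dr": the turn, a rotation vector about the tool's x, y, z in rad, a list of three; "linear": the shift along the tool's x, y, z in mm, a list of three; "claw": the opening, from 0 (shut) to 1 (fully open). In form: [{"dr": [ax, ay, az], "linear": [x, y, z], "claw": claw}, ...]. A call has 1 to 8 rows; each row shifts and turns the commanded pose from where the row before left it, along the tool's axes as they then stand; what a row does not reach is not made up. A row lasts 1/8 s, in which the tool goes at most 62.5 mm and 10.7 degrees, less where a joint would pass 70% of its speed; a pose out of reach is approached as far as the arm can. A call is refused whole if a number of a shift passes 62.5 or a number of a turn 0.188, either way. A call with a gripper value outside its range is refused whole. The fingers move at their own pace and stop on an object; "newtons" is the grip in N (left out, the last holds). Time passes only in rows, so rows that do not move let the fingers close. It gives the time, the measured TCP pose, the force and the opening at its end, in the units of the state.
- telemetry.state(): the state, without advancing time (a new reading comes with each control period).
- get_image(name): name is "side" or "top" or "wrist"; returns a dict with "pixels" (480x640x3 uint8, blue, green, red), "intrinsics" (3x3 intrinsics, pixels), "world_to_cam" (4x4, takes a point from world to camera coordinates); the wrist camera has in their place "hand_eye" (4x4, takes a point from camera to tool coordinates, whose origin is the TCP and whose axes are the flange's). Camera axes: x right, y up, looking along -z (the intrinsics and any distortion apply to the point x, -y, -z); pixel columns grow to the right and rows downward; lengths in mm; the calibration is good to about 2 mm. A picture is of the moment at which its call begins: read the wrist's pose just before it. There is no depth.
- r.job_done(): hands the job in, once; it reports no verdict.
The state is a dict: "time": time; "q": joint angles; "joint_vel": joint speeds; "effort": joint torques, N m; "tool_pos": TCP position; "eef_rot": TCP orientation; "force": force on the tool from outside, world axes, zero at the start; "wrist_torque": the same for the moment, N m; "opening": finger opening in mm.
Only numpy, scipy, OpenCV 4.12 (cv2) and the standard library are available. Lean on these libraries where they do the work, as an engineer would, in place of code of your own. Each camera call takes 0.05 s, during which the arm holds its last target. There are 200 camera calls.

## Working session

There is one attempt and no reset: what is moved stays moved. The work goes in short steps, Python scripts to look and compute and a tool call to move; the robot and the scene stay as the last step left them, time stands still between calls to the robot, and variables do not carry over. Pictures are saved under pics/ and viewed, about 8 in all and at most 12, crops included, and the job is handed in when it is done.

Besides the shell and the picture viewer there is one more tool, called after "Emit:" in YAML: its name, and indented under it one key for each argument. send_rows: Moves the arm, as the interface text tells. Its arguments: {"type":"object","properties":{"steps":{"type":"array","items":{"type":"object","properties":{"dr":{"type":"array","items":{"type":"number"}},"linear":{"type":"array","items":{"type":"number"}},"claw":{"type":"number"}}}},"newtons":{"type":"number"}},"required":["steps"]}

```bash
mkdir -p pics
cat > h.py <<'E'
import numpy as np, cv2
from plant import telemetry, get_image, r
from scipy.spatial.transform import Rotation as R
def shot(name, fn=None):
    s=telemetry.state(); d=get_image(name)
    im=np.array(d["pixels"],dtype=np.uint8); K=np.array(d["intrinsics"])
    if "world_to_cam" in d: T=np.linalg.inv(np.array(d["world_to_cam"]))
    else:
        B=np.eye(4); B[:3,:3]=R.from_quat(s["eef_rot"]).as_matrix(); B[:3,3]=s["tool_pos"]
        T=B@np.array(d["hand_eye"])
    if fn: cv2.imwrite("pics/"+fn,im); np.savez("pics/"+fn+".npz",im=im,K=K,T=T,dist=np.array(d.get("distortion",[])))
    return im,K,T,d
def load(fn):
    z=np.load("pics/"+fn+".npz"); return z["im"],z["K"],z["T"]
def ray(K,T,u,v):
    c=np.array([(u-K[0,2])/K[0,0],-(v-K[1,2])/K[1,1],-1.0])
    return T[:3,3],T[:3,:3]@c
def onz(K,T,u,v,z):
    o,d=ray(K,T,u,v); return o+d*(z-o[2])/d[2]
def proj(K,T,p):
    c=np.linalg.inv(T)@np.append(p,1); return K[0,0]*c[0]/-c[2]+K[0,2], K[1,1]*(-c[1])/-c[2]+K[1,2]
E
python3 - <<'E'
from h import *
for n in ["top","side"]:
    im,K,T,d=shot(n,n+"1.png"); print(n,list(d.keys()),K.tolist(),T.round(2).tolist())
s=telemetry.state(); print(s)
E
```

```text
top ['pixels', 'intrinsics', 'world_to_cam'] [[469.3101773046111, 0.0, 316.28363422720116], [0.0, 469.3101773046111, 246.22203029015787], [0.0, 0.0, 1.0]] [[0.01, 1.0, -0.09, 413.03], [-1.0, 0.02, 0.02, 111.08], [0.03, 0.09, 1.0, 1229.62], [0.0, 0.0, 0.0, 1.0]]
side ['pixels', 'intrinsics', 'world_to_cam'] [[454.6194946588107, 0.0, 321.32797794633757], [0.0, 454.6194946588107, 240.9708011172639], [0.0, 0.0, 1.0]] [[-0.35, 0.55, -0.76, -382.47], [-0.94, -0.21, 0.29, 422.67], [0.0, 0.81, 0.59, 808.19], [0.0, 0.0, 0.0, 1.0]]
{'time': 0.1, 'q': array([-9.65925671e-01,  3.59295285e-01,  1.11525773e-02, -2.96748664e-04,
       -1.22409150e+00, -2.88087076e-01]), 'joint_vel': array([ 0.00052961, -0.00167451,  0.0012553 ,  0.00182988, -0.00117766,
        0.00100859]), 'effort': array([-4.32016141e-04, -5.84764194e+01,  2.94111246e+01,  6.95457101e+00,
       -3.17123828e-03, -1.54280667e-05]), 'tool_pos': array([ 210.10107344, -641.02029502,  230.47332533]), 'eef_rot': array([-1.57680404e-01,  9.87489926e-01,  7.08705094e-04, -1.84599697e-04]), 'force': array([-0.2808918 ,  0.33230508, -0.27153736]), 'wrist_torque': array([-0.00397866, -0.01728939, -0.03059222]), 'opening': 85.30424023287462}
```

View pics/top1.png

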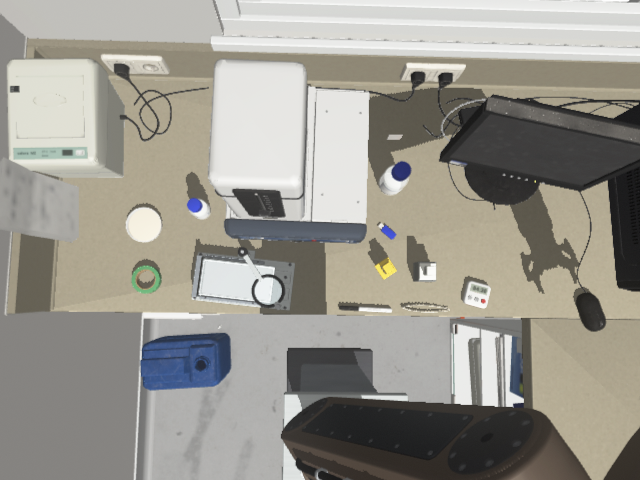

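View pics/side1.png

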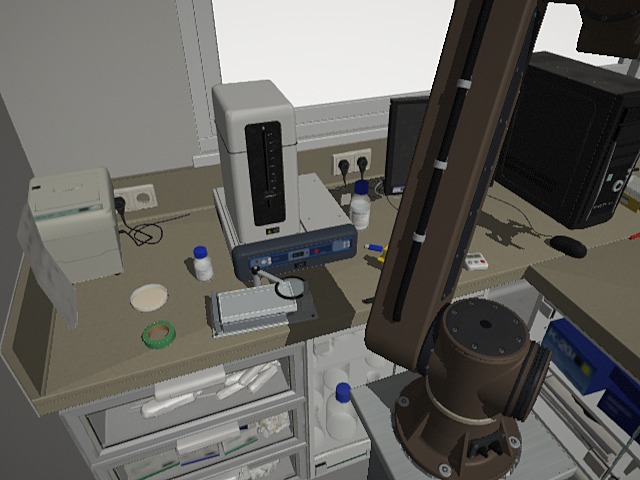

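The top view shows the stand at about (243,280), the magnifier hinge at (242,252) and its lens at (267,290). There are two wedge-like things: white at (427,270) and yellow at (386,268). The white one fits the description. I'll confirm with an enlarged crop.

Run:
```python
from h import *
im,K,T=load("top1.png")
a=cv2.resize(im[235:320,185:305],None,fx=5,fy=5,interpolation=cv2.INTER_CUBIC)
b=cv2.resize(im[235:320,365:505],None,fx=5,fy=5,interpolation=cv2.INTER_CUBIC)
b=cv2.resize(b,(600,365)); a=cv2.resize(a,(600,425))
c=np.vstack([cv2.resize(a,(424,300)),np.zeros((0,424,3),np.uint8)])
o=np.zeros((600,640,3),np.uint8); o[:300,:424]=c; b=cv2.resize(im[245:305,365:493],(640,300),interpolation=cv2.INTER_CUBIC); o[300:]=b
cv2.imwrite("pics/c1.png",o)
for n,u,v,z in [("holder/wedge top",427,268,94),("yellow",386,268,75),("pin lens",267,290,77),("hinge",242,252,84),("stand c",243,280,8)]: print(n,onz(K,T,u,v,z).round(1))
```

```text
holder/wedge top [ 470.4 -186.7   94. ]
yellow [469.7 -89.7  75. ]
pin lens [411.3 202.1  77. ]
hinge [502.7 264.6  84. ]
stand c [436.1 270.1   8. ]
```

View pics/c1.png

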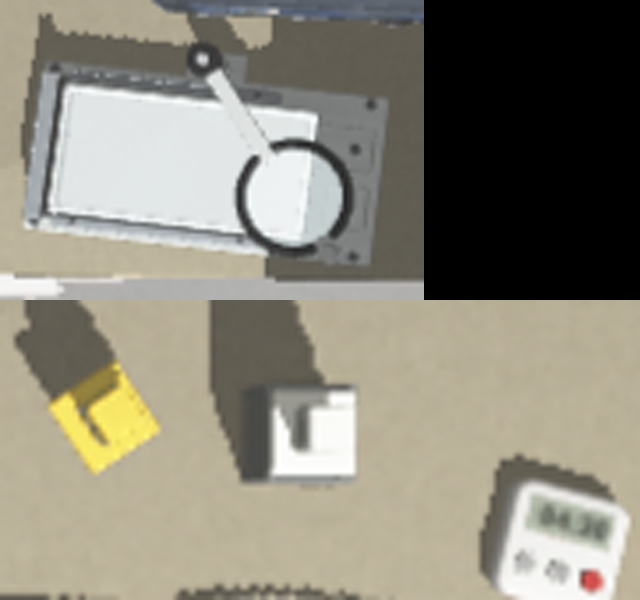

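White at (427,270) is the wedge, in its grey holder. Yellow at (386,268) is the look-alike and stays put. The magnifier lens is over the gaps. I'll go above the wedge first, since it's on the way, for a close look.

Emit:
send_rows:
  steps:
    - {"dr":[0,0,0.157],"linear":[0,0,0],"claw":1}
    - {"dr":[0,0,0.157],"linear":[0,0,0],"claw":1}
    - {"dr":[0,0,0],"linear":[-30,50,-5],"claw":1}
    - {"dr":[0,0,0],"linear":[-30,50,-5],"claw":1}
    - {"dr":[0,0,0],"linear":[-30,50,-5],"claw":1}
    - {"dr":[0,0,0],"linear":[-30,50,-5],"claw":1}
    - {"dr":[0,0,0],"linear":[-30,50,-5],"claw":1}
    - {"dr":[0,0,0],"linear":[-30,50,-5],"claw":1}

```text
time: 1.1
tool_pos: [389.9, -339.1, 261.3]
eef_rot: [-0.001, 1.0, 0.0, -0.0]
force: [0.7, -1.0, 1.4]
opening: 85.7
```

Emit:
send_rows:
  steps:
    - {"dr":[0,0,0],"linear":[-30,50,0],"claw":1}
    - {"dr":[0,0,0],"linear":[-30,50,0],"claw":1}
    - {"dr":[0,0,0],"linear":[-15,40,0],"claw":1}
    - {"dr":[0,0,0],"linear":[0,0,0],"claw":1}

```text
time: 1.6
tool_pos: [464.8, -198.3, 261.1]
eef_rot: [-0.003, 1.0, 0.0, -0.0]
force: [0.0, -0.6, -0.3]
opening: 85.5
```

Run:
```python
from h import *
im,K,T,d=shot("wrist","w1.png"); s=telemetry.state()
print(s["tool_pos"],s["eef_rot"],s["q"]); print(np.array(d["hand_eye"]).round(3).tolist(),K[0],K[1])
print(proj(K,T,[470,-187,94]))
```

```text
[ 464.32523198 -199.42508     261.09309082] [-2.81187057e-03  9.99996023e-01  8.16777529e-05 -2.03000728e-04] [-1.64892247e-02  5.73230476e-02 -3.06539472e-01 -1.66356584e-04
 -1.20734289e+00 -1.54862418e+00]
[[-0.001, 0.947, 0.322, 82.978], [1.0, 0.001, 0.0, 0.282], [-0.0, 0.322, -0.947, -143.443], [0.0, 0.0, 0.0, 1.0]] [336.44548613   0.         318.08035167] [  0.         336.44548613 238.33620545]
(np.float64(329.5537911559766), np.float64(221.13410479613395))
```

View pics/w1.png

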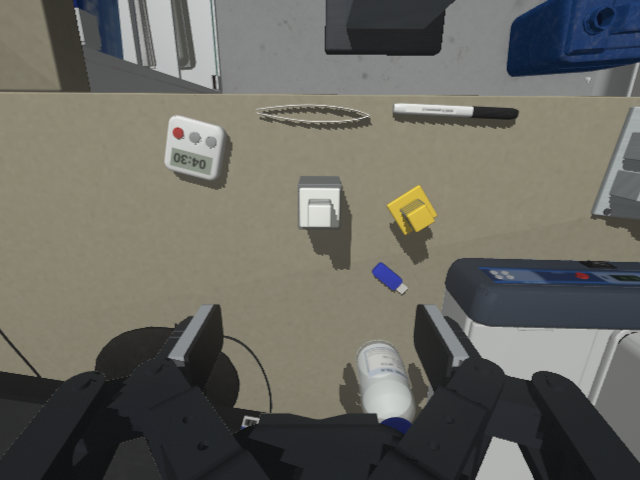

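The close view shows the white wedge in the grey holder at about (320,205) and yellow at (412,208). The wedge is aligned with the world axes. Next I'll look over the stand.

Emit:
send_rows:
  steps:
    - {"dr":[0,0,0],"linear":[5,52,0],"claw":0.5}
    - {"dr":[0,0,0],"linear":[5,52,0],"claw":0.5}
    - {"dr":[0,0,0],"linear":[5,52,0],"claw":0.5}
    - {"dr":[0,0,0],"linear":[5,52,0],"claw":0.5}
    - {"dr":[0,0,0],"linear":[5,52,0],"claw":0.5}
    - {"dr":[0,0,0],"linear":[5,52,0],"claw":0.5}
    - {"dr":[0,0,0],"linear":[5,52,0],"claw":0.5}
    - {"dr":[0,0,0],"linear":[0,30,0],"claw":0.5}

```text
time: 2.65
tool_pos: [427.7, 194.4, 261.3]
eef_rot: [-0.002, 1.0, 0.0, -0.0]
force: [0.6, 0.1, 0.8]
opening: 42.5
```

Emit:
send_rows:
  steps:
    - {"dr":[0,0,0],"linear":[0,0,0],"claw":0.5}

```text
time: 2.78
tool_pos: [428.1, 194.1, 260.9]
eef_rot: [-0.002, 1.0, -0.0, -0.0]
force: [0.5, -0.7, 0.3]
opening: 42.7
```

Run:
```python
from h import *
im,K,T,d=shot("wrist","w2.png"); s=telemetry.state()
print(s["tool_pos"],s["opening"],s["q"])
im,K,T=load("w1.png")
hsv=cv2.cvtColor(im,cv2.COLOR_BGR2HSV)
g=cv2.cvtColor(im,cv2.COLOR_BGR2GRAY)
print(g[170:240:3,292:350:3])
```

```text
[427.9578907  193.09439311 260.89894313] 42.81514158941359 [ 8.44631046e-01 -6.39260922e-03 -3.73001712e-01 -5.95206065e-05
 -1.20524328e+00 -2.41214570e+00]
[[136 137 137 138 138 136 136 136 135 138 136 137 136 135 135 136 135 136
  138 137]
 [137 136 134 137 137 137 137 138 137 135 135 138 138 136 135 135 135 135
  136 136]
 [137 135 135 104 105 106 108 108 108 109 110 110 110 112 112 113 136 136
  135 135]
 [136 136 134 102 103 103 103 102 103 103 103 103 103 102 102 102 131 137
  135 135]
 [135 136 123 104 103 104 103 103 103 103 103 103 103 103 103 102  91 135
  136 137]
 [136 136 115 117 118 117 117 117 117 118 118 118 118 118 118 118 112 135
  137 138]
 [135 135 112 222 227 226 224 221 221 216 215 212 207 205 199 199 107 122
  135 135]
 [133 132 101 219 219 219 219 219 219 218 218 218 218 218 218 219  83  77
  134 134]
 [134 134 113 218 219 219 219 219 218 218 219 218 219 218 218 219  82  75
  134 134]
 [135 136 115 218 219 219 217 216 217 217 216 217 218 218 217 218  76  76
  116 134]
 [134 134 113 217 218 216 146 164 166 162 166 165 154 192 217 217  74  77
  102 134]
 [133 1
[... 398 characters left out ...]
  71  77
   76  75]
 [135 135 113 214 216 197 216 217 216 217 214 214 214 113 114 172  70  77
   77  75]
 [135 134 116 214 216 198 215 216 215 215 214 213 211 109 114 113  74  77
   76  76]
 [133 133 113 214 215 196 215 215 214 213 212 211 209 110 113 112  71  76
   76  76]
 [135 134 113 106  82  81  82  83  83  84  85  84  85  86  87  85  71  77
   76  77]
 [135 134 134 134 135  84  77  77  78  77  77  78  76  76  77  75  77  76
   76  76]
 [134 134 133 135 134 113  77  77  78  78  77  78  78  77  77  77  77  76
   76  75]
 [133 132 135 136 133 132  76  76  77  76  77  77  77  76  75  77  77  76
   76  76]
 [133 133 135 135 135 135 114  76  76  76  76  76  77  76  77  76  75  76
   76  75]]
```

View pics/w2.png

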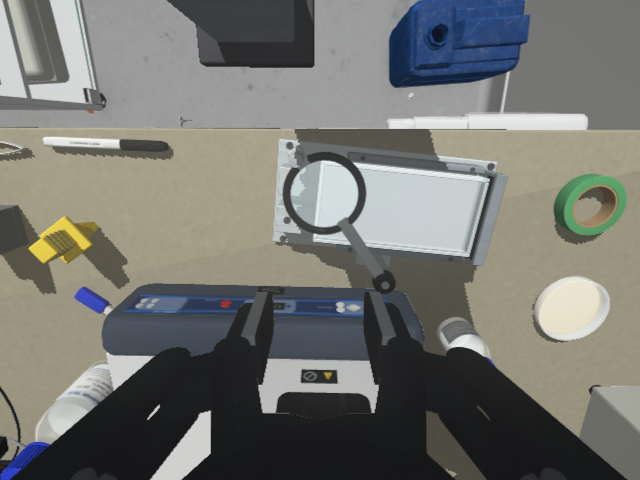

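The magnifier lens is at (325,193), the hinge at (385,284) and the tray is underneath. Next I'll compute coordinates and enlarge the pin area.

Run:
```python
from h import *
im,K,T=load("w1.png")
print("grip",onz(K,T,319.8,215.7,94),"flange",onz(K,T,319,207,61))
im,K,T=load("w2.png")
for n,u,v,z in [("hinge",385,284,84),("lens",325,193,77),("plBR far",276,243,8),("plBL near",279,139,8),("nearL",497,163,8)]: print(n,onz(K,T,u,v,z).round(1))
o=cv2.resize(im[125:285,260:420],(600,600),interpolation=cv2.INTER_CUBIC); cv2.imwrite("pics/c2.png",o)
```

```text
grip [ 464.67360127 -196.38540542   94.        ] flange [ 464.08858433 -197.05134354   61.        ]
hinge [504.6 265.   84. ]
lens [409.3 200.9  77. ]
plBR far [486.2 141.7   8. ]
plBL near [361.3 149.8   8. ]
nearL [387.2 400.9   8. ]
```

View pics/c2.png

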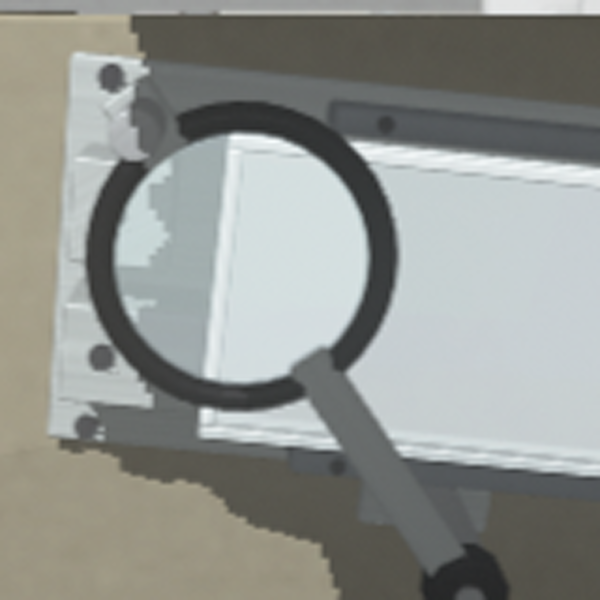

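Run:
```python
from h import *
im,K,T=load("w2.png")
print(onz(K,T,294.1,161.8,116),onz(K,T,300,158,84),proj(K,T,[373.5,176.8,116]),proj(K,T,[373.5,176.8,84]))
```

```text
[375.27778293 173.90628244 116.        ] [375.13728817 177.22127149  84.        ] (np.float64(297.50854582065483), np.float64(159.64904211645984)) (np.float64(299.52144384010654), np.float64(156.1938742961582))
```

Emit:
send_rows:
  steps:
    - {"dr":[0,0,0],"linear":[18,-6,44],"claw":0.5}
    - {"dr":[0,0,0],"linear":[18,-6,44],"claw":0.5}
    - {"dr":[0,0,0],"linear":[17,-6,43],"claw":0.5}
    - {"dr":[0,0,-0.157],"linear":[0,0,0],"claw":0.5}
    - {"dr":[0,0,-0.157],"linear":[0,0,0],"claw":0.5}
    - {"dr":[0,0,0],"linear":[0,0,0],"claw":0.5}

```text
time: 3.58
tool_pos: [375.2, 173.9, 130.3]
eef_rot: [-0.156, 0.988, -0.0, -0.0]
force: [0.1, -0.5, -0.4]
opening: 42.8
```

Run:
```python
from h import *
im,K,T,d=shot("wrist","w3.png"); s=telemetry.state()
print(s["tool_pos"],s["opening"],s["eef_rot"],s["q"][5])
cv2.imwrite("pics/c3.png",im[100:480,100:540])
```

```text
[375.20324454 174.13928421 130.39748042] 42.60609755381274 [-1.55304071e-01  9.87866711e-01  5.75748043e-05  5.32207388e-05] -2.1755885471542666
```

View pics/c3.png

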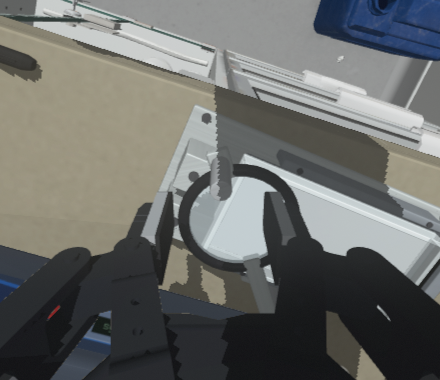

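Run:
```python
from h import *
im,K,T=load("w3.png")
print(onz(K,T,322,293,116),onz(K,T,322,289,116),proj(K,T,[375,175,116]),proj(K,T,[375,175,84]))
```

```text
[375.51596289 176.38370258 116.        ] [373.2967987  175.65593221 116.        ] (np.float64(319.7956428060491), np.float64(291.43322036288373)) (np.float64(319.54708254383024), np.float64(266.83802040932125))
```

Emit:
send_rows:
  newtons: 20
  steps:
    - {"dr":[0,0,0],"linear":[0,0,20],"claw":0.5}
    - {"dr":[0,0,0],"linear":[0,0,18],"claw":0.5}
    - {"dr":[0,0,0],"linear":[0,0,0],"claw":0.22}
    - {"dr":[0,0,0],"linear":[0,0,0],"claw":0.22}
    - {"dr":[0,0,0],"linear":[0,0,0],"claw":0.22}

```text
time: 4.25
tool_pos: [375.4, 175.4, 93.0]
eef_rot: [-0.157, 0.988, 0.0, 0.001]
force: [0.6, 0.7, -0.1]
opening: 18.9
```

Run:
```python
from h import *
H=np.array([504.5,265]); th=np.radians(215.0); ps=np.radians(108.); P=H+158*np.array([np.cos(th),np.sin(th)])
for i in range(14):
    t=np.radians(215-6.65*(i+1)); Q=H+158*np.array([np.cos(t),np.sin(t)]); d=Q-P
    y=np.array([np.cos(ps),np.sin(ps)]); x=np.array([np.cos(ps+np.pi/2),np.sin(ps+np.pi/2)])
    print((d@x).round(1),(d@y).round(1),Q.round(0)); P=Q; ps-=0.041
s=telemetry.state();print(s["tool_pos"],s["opening"],s["force"])
```

```text
4.3 17.8 [365. 190.]
3.0 18.1 [358. 207.]
1.6 18.3 [352. 224.]
0.2 18.3 [348. 242.]
-1.1 18.3 [347. 260.]
-2.5 18.2 [347. 278.]
-3.9 17.9 [350. 297.]
-5.2 17.6 [354. 314.]
-6.5 17.1 [361. 331.]
-7.8 16.6 [370. 348.]
-9.0 16.0 [380. 363.]
-10.2 15.3 [392. 376.]
-11.3 14.5 [406. 389.]
-12.3 13.6 [421. 399.]
[375.37854274 175.39642058  93.03213259] 18.85586083492165 [ 0.56460897  0.71563229 -0.0522537 ]
```

Emit:
send_rows:
  steps:
    - {"dr":[0,0,0.041],"linear":[4.3,17.8,0],"claw":0.22}
    - {"dr":[0,0,0.041],"linear":[3,18,0],"claw":0.22}
    - {"dr":[0,0,0.041],"linear":[1.6,18.3,0],"claw":0.22}
    - {"dr":[0,0,0.041],"linear":[0.2,18.3,0],"claw":0.22}
    - {"dr":[0,0,0.041],"linear":[-1.1,18.3,0],"claw":0.22}
    - {"dr":[0,0,0.041],"linear":[-2.5,18.2,0],"claw":0.22}
    - {"dr":[0,0,0.041],"linear":[-3.9,17.9,0],"claw":0.22}

```text
time: 5.12
tool_pos: [349.4, 298.0, 92.9]
eef_rot: [-0.014, 1.0, 0.0, 0.0]
force: [0.1, -0.7, -0.0]
opening: 18.9
```

Emit:
send_rows:
  steps:
    - {"dr":[0,0,0.041],"linear":[-5.2,17.6,0],"claw":0.22}
    - {"dr":[0,0,0.041],"linear":[-6.5,17.1,0],"claw":0.22}
    - {"dr":[0,0,0.041],"linear":[-7.8,16.6,0],"claw":0.22}
    - {"dr":[0,0,0.041],"linear":[-9,16,0],"claw":0.22}
    - {"dr":[0,0,0.041],"linear":[-10.2,15.3,0],"claw":0.22}
    - {"dr":[0,0,0.041],"linear":[-11.3,14.5,0],"claw":0.22}
    - {"dr":[0,0,0.041],"linear":[-12.3,13.6,0],"claw":0.22}
    - {"dr":[0,0,0],"linear":[0,0,0],"claw":0.22}

```text
time: 6.12
tool_pos: [421.4, 400.7, 92.5]
eef_rot: [0.129, 0.992, 0.0, 0.0]
force: [-0.1, -0.1, 1.2]
opening: 18.8
```

Run:
```python
from h import *
s=telemetry.state();print(s["tool_pos"],s["opening"],s["force"],s["eef_rot"],s["q"][5])
im,K,T,d=shot("top","t2.png")
cv2.imwrite("pics/c4.png",cv2.resize(im[235:320,185:305],(720,510),interpolation=cv2.INTER_CUBIC))
```

```text
[421.35619744 400.6961836   92.51870968] 18.785311830649793 [-0.12278947 -0.11487788  1.21188421] [1.28615755e-01 9.91694446e-01 2.81477696e-04 1.84987812e-04] -2.9254090152593344
```

View pics/c4.png

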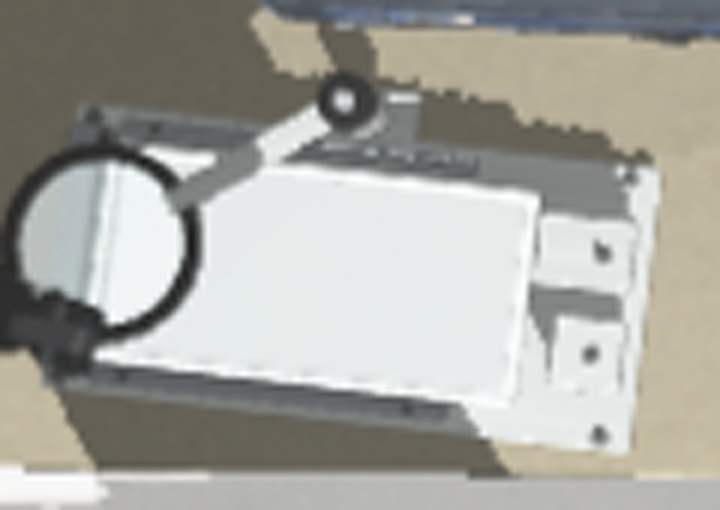

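The magnifier is now over the tray's left end. The short stop, at crop (588,350), is on the near side, so the wide gap is at x = -21. I'll retreat up and look closely at the gap.

Emit:
send_rows:
  steps:
    - {"dr":[0,0,0],"linear":[0,0,0],"claw":0.45}
    - {"dr":[0,0,0],"linear":[0,0,0],"claw":0.45}
    - {"dr":[0,0,0],"linear":[0,0,-40],"claw":0.45}
    - {"dr":[0,0,0],"linear":[0,0,-50],"claw":0.45}
    - {"dr":[0,0,-0.162],"linear":[0,0,-50],"claw":0.45}
    - {"dr":[0,0,0],"linear":[-1,-52,0],"claw":0.45}
    - {"dr":[0,0,0],"linear":[-1,-52,0],"claw":0.45}
    - {"dr":[0,0,0],"linear":[-1,-52,0],"claw":0.45}

```text
time: 7.18
tool_pos: [408.1, 242.8, 232.5]
eef_rot: [0.047, 0.999, 0.0, 0.0]
force: [1.1, 0.4, 0.4]
opening: 38.2
```

Emit:
send_rows:
  steps:
    - {"dr":[0,0,0],"linear":[-1,-52,0],"claw":0.45}
    - {"dr":[0,0,0],"linear":[0,0,0],"claw":0.45}

```text
time: 7.42
tool_pos: [403.8, 189.7, 232.9]
eef_rot: [0.049, 0.999, 0.001, 0.0]
force: [0.7, 1.6, -0.1]
opening: 38.5
```

Run:
```python
from h import *
s=telemetry.state();print(s["tool_pos"],s["opening"],s["force"],s["eef_rot"],s["q"][5])
im,K,T,d=shot("wrist","w4.png")
u,v=map(int,proj(K,T,[406,190,46])); print(u,v)
x0,y0=u-75,v-55
cv2.imwrite("pics/c5.png",cv2.resize(im[y0:y0+110,x0:x0+150],(750,550),interpolation=cv2.INTER_CUBIC)); print(x0,y0)
```

```text
[403.84123615 189.72951114 232.87635704] 38.460103188012376 [ 0.68407685  1.61385252 -0.05958192] [4.86253377e-02 9.98816885e-01 5.79853849e-04 2.66179094e-04] -2.5512659783142038
318 212
243 157
```

View pics/c5.png

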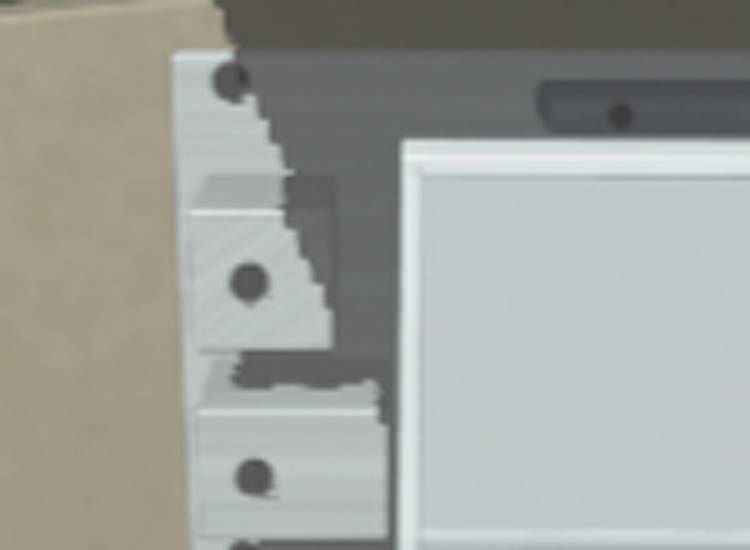

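Crop pixels: the short stop's top spans u 193–333, v 210–348. The tray's right rim is at u≈400, so the gap there is about 14.5 mm and this is the wide one. The long stop at v 410–540 has the narrow gap.

Run:
```python
from h import *
im,K,T=load("w4.png")
f=lambda u,v,z: onz(K,T,243+u/5-.4,157+v/5-.4,z)[:2]
def hd(a,b): d=b-a; return np.degrees(np.arctan2(d[1],d[0]))
a,b=f(402,142,46),f(398,548,46); print("tray",a,b,hd(a,b))
a,b=f(173,55,8),f(190,548,8); print("plate",a,b,hd(a,b))
a,b=f(190,210,46),f(283,210,46); print("near stop",a,b,hd(a,b))
a,b=f(200,348,46),f(333,348,46); print("far stop",a,b,hd(a,b))
a,b=f(198,410,46),f(385,412,46); print("long near",a,b,hd(a,b))
a,b=f(172,53,8),f(740,50,8); print("plate near",a,b,hd(a,b))
print("gap c",f(366.5,279,46), "tray edge",f(400.5,279,46),"stop edge",f(333,330,46))
```

```text
tray [378.56424602 197.54048867] [464.97042867 188.57766683] -5.9220513271688
plate [361.57333198 150.07705006] [476.63228737 138.24448618] -5.871607517982989
near stop [387.93883219 154.20804223] [389.7625126  172.65855095] 84.35512064663997
far stop [416.6158704  152.40281581] [419.29910282 179.51884483] 84.3487658818261
long near [429.8894991  150.21865531] [434.1483992  188.78224395] 83.69788589021076
plate near [361.13050984 149.9207269 ] [372.53214487 271.90422061] 84.66015391178124
gap c [405.49291098 187.80775122] tray edge [406.16924453 194.64651999] stop edge [415.48524812 179.92758623]
```

Emit:
send_rows:
  steps:
    - {"dr":[0,0,-0.098],"linear":[0,0,0],"claw":0.6}
    - {"dr":[0,0,0],"linear":[-8.6,-55.3,0],"claw":0.6}
    - {"dr":[0,0,0],"linear":[-8.6,-55.3,0],"claw":0.6}
    - {"dr":[0,0,0],"linear":[-8.6,-55.3,0],"claw":0.6}
    - {"dr":[0,0,0],"linear":[-8.6,-55.3,0],"claw":0.6}
    - {"dr":[0,0,0],"linear":[-8.6,-55.3,0],"claw":0.6}
    - {"dr":[0,0,0],"linear":[-8.6,-55.3,0],"claw":0.6}
    - {"dr":[0,0,0],"linear":[-8.6,-55.3,0],"claw":0.6}

```text
time: 8.48
tool_pos: [467.0, -195.6, 232.4]
eef_rot: [-0.002, 1.0, -0.0, 0.0]
force: [0.8, 1.0, 0.9]
opening: 51.4
```

Emit:
send_rows:
  steps:
    - {"dr":[0,0,0],"linear":[0,0,40],"claw":0.6}
    - {"dr":[0,0,0],"linear":[0,0,40],"claw":0.6}
    - {"dr":[0,0,0],"linear":[0,0,30],"claw":0.6}
    - {"dr":[0,0,0],"linear":[0,0,0],"claw":0.6}

```text
time: 8.98
tool_pos: [465.1, -193.8, 120.3]
eef_rot: [-0.002, 1.0, 0.0, -0.002]
force: [-0.0, -0.7, 0.9]
opening: 51.2
```

Run:
```python
from h import *
im,K,T,d=shot("wrist","w5.png"); s=telemetry.state()
print(s["tool_pos"],s["opening"],s["eef_rot"])
for z,x in [(94,0)]:
    print([np.round(proj(K,T,[464.5+a,-196.8+b,94])) for a in(-11,11) for b in (-11,11)])
cv2.imwrite("pics/c6.png",im)
```

```text
[ 466.28941246 -193.99427666  121.98225455] 51.27426404583568 [-1.88409920e-03  9.99997727e-01 -1.27685413e-04 -9.90063026e-04]
[array([292., 262.]), array([332., 262.]), array([293., 298.]), array([332., 298.])]
```

View pics/c6.png

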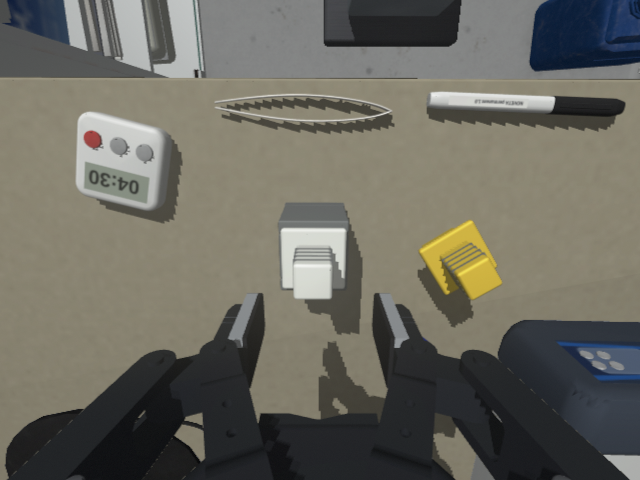

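The prediction matches: the grip top sits at px (293–332, 262–298), between the fingers. Descend and grip.

Emit:
send_rows:
  newtons: 90
  steps:
    - {"dr":[0,0,0],"linear":[1.5,-2.5,30],"claw":0.6}
    - {"dr":[0,0,0],"linear":[0,0,27],"claw":0.6}
    - {"dr":[0,0,0],"linear":[0,0,0],"claw":0.6}
    - {"dr":[0,0,0],"linear":[0,0,0],"claw":0}
    - {"dr":[0,0,0],"linear":[0,0,0],"claw":0}
    - {"dr":[0,0,0],"linear":[0,0,0],"claw":0}
    - {"dr":[0,0,0],"linear":[0,0,0],"claw":0}

```text
time: 9.9
tool_pos: [466.1, -196.9, 67.3]
eef_rot: [-0.002, 1.0, -0.0, 0.002]
force: [-1.1, 1.7, 5.7]
opening: 20.6
```

Emit:
send_rows:
  steps:
    - {"dr":[0,0,0],"linear":[0,0,-10],"claw":0}
    - {"dr":[0,0,0],"linear":[0,0,-20],"claw":0}
    - {"dr":[0,0,0],"linear":[0,0,-25],"claw":0}
    - {"dr":[0,0,0],"linear":[0,0,-25],"claw":0}
    - {"dr":[0,0,0],"linear":[0,0,-25],"claw":0}
    - {"dr":[0,0,0],"linear":[0,0,0],"claw":0}

```text
time: 10.65
tool_pos: [466.0, -197.0, 173.3]
eef_rot: [-0.002, 1.0, -0.0, 0.003]
force: [-0.1, -1.0, -1.1]
opening: 20.8
```

Emit:
send_rows:
  steps:
    - {"dr":[0,0,0.101],"linear":[0,0,0],"claw":0}
    - {"dr":[0,0,0],"linear":[2.9,55.5,0],"claw":0}
    - {"dr":[0,0,0],"linear":[2.9,55.5,0],"claw":0}
    - {"dr":[0,0,0],"linear":[2.9,55.5,0],"claw":0}
    - {"dr":[0,0,0],"linear":[2.9,55.5,0],"claw":0}
    - {"dr":[0,0,0],"linear":[2.9,55.5,0],"claw":0}
    - {"dr":[0,0,0],"linear":[2.9,55.5,0],"claw":0}
    - {"dr":[0,0,0],"linear":[2.9,45,0],"claw":0}

```text
time: 11.65
tool_pos: [481.0, 183.3, 170.3]
eef_rot: [0.049, 0.999, -0.0, -0.0]
force: [-0.0, 0.4, -1.4]
opening: 20.3
```

Emit:
send_rows:
  steps:
    - {"dr":[0,0,0],"linear":[0,0,0],"claw":0}
    - {"dr":[0,0,0],"linear":[0,0,0],"claw":0}

```text
time: 11.9
tool_pos: [480.9, 181.0, 169.9]
eef_rot: [0.049, 0.999, -0.0, -0.001]
force: [-0.8, -0.3, -0.5]
opening: 20.3
```

Emit:
send_rows:
  steps:
    - {"dr":[0,0,0],"linear":[37,-0.5,0],"claw":0}
    - {"dr":[0,0,0],"linear":[37,0,0],"claw":0}
    - {"dr":[0,0,0],"linear":[0,0,35],"claw":0}
    - {"dr":[0,0,0],"linear":[0,0,31],"claw":0}
    - {"dr":[0,0,0],"linear":[0,0,0],"claw":0}
    - {"dr":[0,0,0],"linear":[0,0,0],"claw":0}

```text
time: 12.65
tool_pos: [408.4, 187.8, 105.3]
eef_rot: [0.049, 0.999, 0.0, 0.0]
force: [0.2, 0.1, -0.6]
opening: 20.5
```

Run:
```python
from h import *
im,K,T,d=shot("wrist","w6.png"); s=telemetry.state()
print(s["tool_pos"],s["opening"],s["eef_rot"],s["force"])
W=np.array([405.5,187.8]); c=R.from_euler('z',-5.8,degrees=True).as_matrix()[:2,:2]
print([np.round(proj(K,T,[*(s["tool_pos"][:2]+c@np.array([a,b])),z])) for a,b,z in [(-14,-4,56),(-14,4,56),(-15,-13,92)]])
print("gap edges near",[np.round(proj(K,T,[*p,46])) for p in [(389.8,181.5),(389.8,196)]])
side,K2,T2,_=shot("side","s6.png")
u,v=map(int,proj(K2,T2,[405,188,80])); print(u,v)
b=cv2.resize(side[v-40:v+40,u-50:u+50],(400,320),interpolation=cv2.INTER_CUBIC)
a=im[140:460,120:520]
cv2.imwrite("pics/c7.png",np.hstack([a,b]))
```

```text
[408.56458655 188.17404961 105.53825347] 20.491815453525085 [4.93557792e-02 9.98780912e-01 5.41138164e-04 6.35845392e-04] [-0.38172915  0.36621697 -0.26682145]
[array([312., 244.]), array([325., 244.]), array([293., 266.])]
gap edges near [array([305., 232.]), array([328., 230.])]
296 286
```

View pics/c7.png

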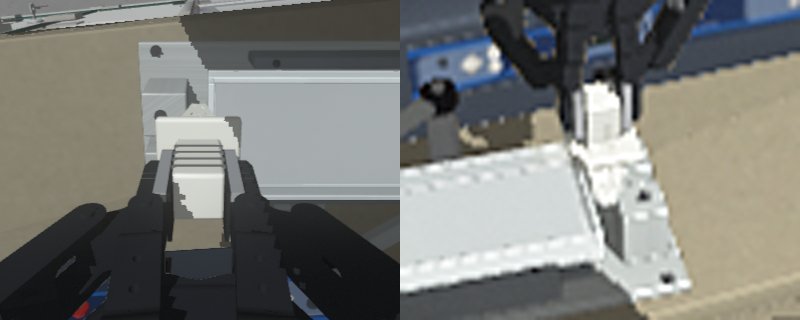

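The tip, at wrist crop (198,105), sits between the stop edge (~188) and the tray edge (~210). The wedge hangs straight, so descend carefully.

Emit:
send_rows:
  steps:
    - {"dr":[0,0,0],"linear":[2,0,5],"claw":0}
    - {"dr":[0,0,0],"linear":[0,0,5],"claw":0}
    - {"dr":[0,0,0],"linear":[0,0,4],"claw":0}
    - {"dr":[0,0,0],"linear":[0,0,3],"claw":0}
    - {"dr":[0,0,0],"linear":[0,0,0],"claw":0}

```text
time: 13.38
tool_pos: [405.7, 188.2, 87.0]
eef_rot: [0.049, 0.999, -0.0, -0.0]
force: [-0.8, -0.1, -0.7]
opening: 20.3
```

Emit:
send_rows:
  steps:
    - {"dr":[0,0,0],"linear":[0,0,2],"claw":0}
    - {"dr":[0,0,0],"linear":[0,0,2],"claw":0}
    - {"dr":[0,0,0],"linear":[0,0,0],"claw":0}

```text
time: 13.75
tool_pos: [405.7, 188.2, 83.1]
eef_rot: [0.049, 0.999, -0.0, -0.0]
force: [-0.3, -0.3, -1.7]
opening: 20.7
```

Emit:
send_rows:
  steps:
    - {"dr":[0,0,0],"linear":[0,0.4,1.5],"claw":0}
    - {"dr":[0,0,0],"linear":[0,0.4,1.5],"claw":0}
    - {"dr":[0,0,0],"linear":[0,0,0],"claw":0}

```text
time: 14.12
tool_pos: [405.8, 189.1, 80.2]
eef_rot: [0.049, 0.999, -0.0, -0.0]
force: [0.2, -0.7, -1.5]
opening: 20.8
```

Emit:
send_rows:
  steps:
    - {"dr":[0,0,0],"linear":[0,0.5,2],"claw":0}
    - {"dr":[0,0,0],"linear":[0,0,0],"claw":0}

```text
time: 14.38
tool_pos: [405.9, 189.6, 78.2]
eef_rot: [0.049, 0.999, -0.0, -0.0]
force: [-0.1, 0.2, -0.7]
opening: 20.1
```

Emit:
send_rows:
  steps:
    - {"dr":[0,0,0],"linear":[0,0.5,2],"claw":0}
    - {"dr":[0,0,0],"linear":[0,0,0],"claw":0}

```text
time: 14.62
tool_pos: [405.8, 189.8, 76.1]
eef_rot: [0.049, 0.999, -0.0, -0.0]
force: [-0.1, -0.9, -1.4]
opening: 20.1
```

Emit:
send_rows:
  steps:
    - {"dr":[0,0,0],"linear":[0,0.25,1],"claw":0}
    - {"dr":[0,0,0],"linear":[0,0,0],"claw":0}

```text
time: 14.88
tool_pos: [405.7, 189.8, 75.1]
eef_rot: [0.049, 0.999, -0.001, -0.0]
force: [-0.8, -2.8, 0.1]
opening: 20.8
```

Emit:
send_rows:
  steps:
    - {"dr":[0,0,0],"linear":[0,0.25,1],"claw":0}
    - {"dr":[0,0,0],"linear":[0,0,0],"claw":0}

```text
time: 15.12
tool_pos: [405.7, 189.8, 74.2]
eef_rot: [0.049, 0.999, -0.001, -0.0]
force: [-0.8, -5.4, 2.0]
opening: 20.3
```

Emit:
send_rows:
  steps:
    - {"dr":[0,0,0],"linear":[0,-0.4,1],"claw":0}
    - {"dr":[0,0,0],"linear":[0,0,0],"claw":0}

```text
time: 15.38
tool_pos: [406.0, 189.7, 73.7]
eef_rot: [0.049, 0.999, -0.0, 0.0]
force: [-1.7, -5.0, 7.2]
opening: 20.7
```

Emit:
send_rows:
  steps:
    - {"dr":[0,0,0],"linear":[0,-0.3,1],"claw":0}
    - {"dr":[0,0,0],"linear":[0,0,0],"claw":0}

```text
time: 15.62
tool_pos: [406.3, 189.7, 73.3]
eef_rot: [0.049, 0.999, -0.0, 0.0]
force: [-1.9, -5.1, 12.2]
opening: 20.4
```

Emit:
send_rows:
  steps:
    - {"dr":[0,0,0],"linear":[0,-0.4,0.6],"claw":0}
    - {"dr":[0,0,0],"linear":[0,0,0],"claw":0}
    - {"dr":[0,0,0],"linear":[0,0,0],"claw":0}

```text
time: 16.0
tool_pos: [406.4, 189.6, 73.0]
eef_rot: [0.049, 0.999, 0.0, 0.001]
force: [-3.4, -4.8, 17.1]
opening: 20.2
```

Run:
```python
from h import *
s=telemetry.state(); print(s["tool_pos"],s["opening"],s["eef_rot"],s["force"],s["wrist_torque"])
im,K,T,d=shot("wrist","w7.png")
top,K2,T2,_=shot("top","t7.png"); side,K3,T3,_=shot("side","s7.png")
print(proj(K3,T3,[405,188,60]))
a=cv2.resize(im[150:350,200:640],(800,364)); 
b=cv2.resize(top[240:312,185:305],(400,236),interpolation=cv2.INTER_CUBIC); c=cv2.resize(side[255:345,205:330],(400,236),interpolation=cv2.INTER_CUBIC)
cv2.imwrite("pics/c8.png",np.vstack([a,np.hstack([b,c])]))
```

```text
[406.44954146 189.64712327  73.0274508 ] 20.206357179214642 [4.87576312e-02 9.98810425e-01 2.19020330e-04 6.16227273e-04] [-3.43348768 -4.7722376  17.08990182] [-2.01091809  1.58568176 -0.0544884 ]
(np.float64(296.6182300486204), np.float64(292.9781073056065))
```

View pics/c8.png

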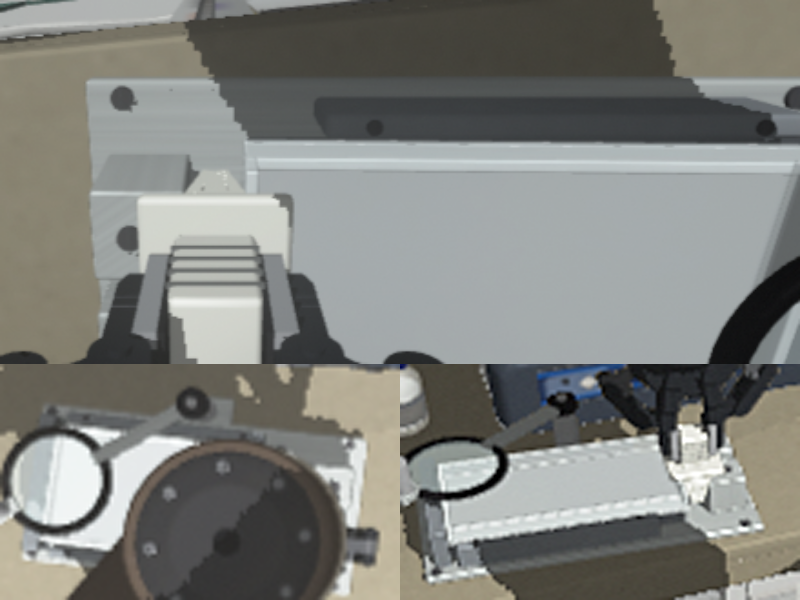

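The blade fills the gap. The stop edge is at crop 188 and the tray edge at 246, which is about 18 mm, so the tray is flush. The magnifier is at the left. One steady check before handing in.

Emit:
send_rows:
  steps:
    - {"dr":[0,0,0],"linear":[0,0,0],"claw":0}
    - {"dr":[0,0,0],"linear":[0,0,0],"claw":0}
    - {"dr":[0,0,0],"linear":[0,0,0],"claw":0}
    - {"dr":[0,0,0],"linear":[0,0,0],"claw":0}

```text
time: 16.65
tool_pos: [406.5, 189.7, 73.0]
eef_rot: [0.049, 0.999, 0.0, 0.001]
force: [-4.7, -5.4, 17.0]
opening: 20.3
```

```bash
python3 -c "
from h import *
s=telemetry.state(); print(s['tool_pos'],s['force'],s['time'])
if 10<s['force'][2]<22: print(r.job_done())"
```

```text
[406.47537886 189.65160793  73.01898183] [-4.68390383 -5.40474834 17.03762911] 16.65
the job is handed in; nothing more can be done
None
```

The job is done and handed in at 16.65 s. I swung the magnifier about 93° by its pin, to roughly 1.8 rad, so it now sits over the tray's left end. Then I took the white wedge from its holder and pressed it upright into the wide gap, which is beside the short stop on the robot's side.

**Last checks:**
- **Push:** the force was a steady 17 N on the wedge over the last half second, with the wedge still gripped.
- **Fit:** the wedge tip is about 21 mm below the rim, against 20 mm nominal.
- **Tray:** the gap in the last picture measures about 18 mm, which is the flush value. The seal end was not seen clearly.

**Disagreements:**
- There is a small sideways force of about 5 N on the tool in both x and y.
- While carrying the wedge I gave one shift wrongly. The tool ended about 75 mm too far back towards the tower. I saw no contact force, and I corrected it before descending.

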